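# Release the tea tray's spring catch and slide the tray home

### The job

The sliding tea tray on the worktop is pulled out toward you and locked there by its spring catch. With the fingertips press the flat catch tongue with the red ribbed pad in front of the tray down and keep it down while you push the tray's wooden front board back past the catch pins, then push the tray on until it is fully home and take your hand away, so that the catch springs up again. The two canisters and the mug on the tray must stay standing on it, and nothing may be picked up, and nothing on the worktop may be knocked out of place.

Things in the scene. Friction and masses are not known exactly. Their poses are not given: they have to be found in the camera images.
- slide_unit: fixed slide unit on the worktop: two aluminium rails 26 mm high at y = +-130 mm, from x = -77 to +397 mm, joined by low plates; 330 mm wide. Origin on the worktop below the middle of the tray's front face (tray fully pulled out); x points along the rails the way the tray is pushed, away from the robot; z up. Nothing stands between the rails in front of the tray except the catch tongue
- tray (a joint): how far the tray is pushed in, m: 0 fully pulled out (it starts at 0 to 5 mm), 0.150 fully home at its stops. Wooden tray 330 mm wide, 238 mm deep; takes about 2 N to slide, plus 6 N per m/s. With the catch up its front board strikes the catch pins at 6 mm. It is guided and cannot be lifted
- tray_front (a point): middle of the top edge of the tray's front face, 76 mm above the worktop; moves with the tray, axes as the slide unit. The front is an upright wooden board 330 mm wide, 16 mm thick, from 34 to 76 mm above the worktop; push on its front (-x) face. The things on the tray stand at least 90 mm behind this face
- catch (a joint): how far the catch is pressed down, m: 0 up, 0.014 fully down at its stop. Spring: about 4 N to start, 8.5 N fully down; springs up when let go. The front board clears the pins when it is 8 mm down or more; 12 mm is comfortable
- catch_pad (a point): middle of the exposed part (red ribbed pad) of the catch tongue, on its top face (30 mm above the worktop when up, 16 mm when fully down), at x = -22 mm of the slide unit. The tongue is a flat level steel plate 64 mm wide (y), from x = -63 to +45 mm, running on under the front board: a fingertip pressing it can slide along it, between the two pins (90 mm clear: fingers shut)
- pin_line (a point): fixed point 34 mm above the worktop midway between the catch pins, at x = 27 mm of the slide unit. The two pins (10 mm long in x, 14 mm wide, at y = +-53 mm) are part of the catch; up, they stand 42 mm high just behind the front board. The board has wholly passed them when the tray is 32 mm in; then they may spring up in front of it
- canister_a: white canister with a wooden lid, 97 mm wide, 130 mm tall with its wooden lid and knob (the lid is not to be moved); origin at the centre of its underside, z up. It stands loose on the tray, 56 mm above the worktop, and rides along
- canister_b: another white canister with a wooden lid, 97 mm wide, 130 mm tall with its wooden lid and knob (the lid is not to be moved); origin at the centre of its underside, z up. It stands loose on the tray, 56 mm above the worktop, and rides along
- mug_lined: white mug with thin red lines, 82 x 112 x 94 mm with its handle; origin at the centre of its underside, z up. Stands loose on the tray, 56 mm above the worktop, and rides along
- mug_spotted: bystander on the worktop: white mug with blue spots, 90 x 120 x 93 mm, origin under its centre
- jar_red: bystander: glass jar with white lid and red contents, 68 mm wide, 84 mm tall, origin under its centre
- spoon: bystander: steel spoon lying on the worktop, 191 x 38 x 13 mm, origin under its centre
- lemon: bystander: yellow lemon, 78 x 55 x 56 mm, origin under its centre
Mind the look-alikes: they are no part of the job. Leave any orange or yellow look-alike of the mug_lined alone.

How it is judged:
By the outcome, as a careful person would: the job done as asked, in the order asked, and still so for the second after the job is handed in, with the robot touching nothing.
It also fails if it takes over 35 s, if anything falls off the work surface, if the arm or the gripper's body presses on something with over 40 N, if the wrist force passes 120 N, or if a joint passes its speed limit or range.

### The arm

A 6-joint arm with a two-finger parallel gripper is mounted at the origin on a cart in front of the work surface, level with it; the furniture and walls round the work are solid. World frame = base frame: x ahead of the robot, y to its left, z up, the work surface at z = 0. Lengths are in m, angles in rad, forces in N, time in s.
With the tool pointing down it reaches from about 0.35 to 0.775 m from the base axis. Payload 7.3 kg.
Tool frame: the origin (TCP) lies at the very end of the fingers, on their centre line; the grasp point (between the pads) lies 19 mm behind it (robot.tcp_to_grasp is the z of the grasp point in the tool frame, in m); z points along the fingers, y is the line along which they close (so a half turn about z gives the same grasp; the last joint's range is limited). The gripper opens to 92 mm and grips with 3 to 60 N. Pads are 19 mm wide; open, the fingers measure 130 mm over their backs; the gripper's body (75 mm by 190 mm) begins 47 mm behind the grasp point.
Start: joints at [1.135, 0.342, 1.524, -0, 1.275, -0.146], TCP at [0.15, 0.503, 0.227] pointing down, gripper open.
Joint ranges: [-2.53, 2.53], [-0.77, 2.02], [0.04, 2.7], [-1, 4.14], [0.28, 2.66], [-3.11, 3.11]. Speed limits (rad/s): [2.57, 2.57, 3.14, 3.14, 3.14, 3.14].

### API

Orientations are given as [roll, pitch, yaw] about the fixed x, y, z axes, in that order (R = Rz(yaw) Ry(pitch) Rx(roll)).
In Python, from cell import monitor, read_camera, get_calibration, job, robot gives the robot as it stands. The module is installed in compiled form; this text tells all that it offers.
- The arm moves only by the tool send_rows, never from a script. Its argument "targets" is a list of rows, each an object with "translation": the shift along the tool's x, y, z in cm, a list of three; "spin": the turn about the tool's z in degrees; "jaw": the opening, from 0 (shut) to 1 (fully open). A call has exactly 5 rows; each row is the pose to reach, as a shift and turn from the pose commanded when the call began, along the tool's axes at that moment; what a row does not reach only later rows make up. A row lasts 1/10 s, in which the tool goes at most 50 mm and 8.59 degrees, less where a joint would pass 70% of its speed; a pose out of reach is approached as far as the arm can. A call with a gripper value outside its range is refused whole. The fingers move at their own pace and stop on an object; "force" is the grip in N (left out, the last holds). Time passes only in rows, so rows that repeat a pose let the fingers close, or fill a call up. It gives the time, the measured TCP pose, the force, the opening and the grip force at its end, in the units of the state.
- monitor.observe(): the state, without advancing time (a new reading comes with each control period).
- read_camera(name): name is "side" or "top"; returns (picture, depth): 420x560x3 uint8, red, green, blue; 420x560 float32, m along the optical axis (not along the pixel's ray), 0 where there is no reading.
- get_calibration(name): a dict with "intrinsics" (3x3 intrinsics, pixels), "origin" and "orientation" of the camera in the world. Camera axes: x right, y up, looking along -z (the intrinsics and any distortion apply to the point x, -y, -z); pixel columns grow to the right and rows downward; lengths in m; the calibration is good to about 2 mm. A picture is of the moment at which its call begins. get_calibration takes no time and is no camera call.
- job.hand_in(): hands the job in; it is judged then, once.
The state is a dict: "time": time; "qpos": joint angles; "qvel": joint speeds; "joint_efforts": joint torques, N m; "tool_pos": TCP position; "tool_rot": TCP orientation; "contact_force": force on the tool from outside, world axes, zero at the start; "torque": the same for the moment, N m; "opening": finger opening in m; "grip_force": force on a finger pad.
Only numpy, scipy, OpenCV 4.12 (cv2) and the standard library are available. Lean on these libraries where they do the work, as an engineer would, in place of code of your own. Each camera call takes 0.05 s, during which the arm holds its last target. There are 200 camera calls.

## Working session

There is one attempt and no reset: what is moved stays moved. The work goes in short steps, Python scripts to look and compute and a tool call to move; the robot and the scene stay as the last step left them, time stands still between calls to the robot, and variables do not carry over. Pictures are saved under pics/ and viewed, at most 10 in all, crops included, and the job is handed in when it is done.

Besides the shell and the picture viewer there is one more tool, called after "Call:" by a JSON object that holds its "name" and its "arguments". send_rows: Moves the arm, as the interface text tells. Its arguments: {"type":"object","properties":{"targets":{"type":"array"},"force":{"type":"number"}},"required":["targets"]}

```bash
mkdir -p pics
cat > h.py <<'E'
import numpy as np, cv2
from cell import monitor, read_camera, get_calibration, job, robot
def ray(c,u,v):
    K=np.array(c["intrinsics"]);o=np.array(c["origin"]);R=np.array(c["orientation"])
    d=np.linalg.inv(K)@np.array([u,v,1.]); return o,d
def cloud(name,dep):
    c=get_calibration(name);K=np.array(c["intrinsics"])
    R=np.array(c["orientation"])
    v,u=np.mgrid[:dep.shape[0],:dep.shape[1]]
    d=np.stack([u,v,np.ones_like(u)],-1)@np.linalg.inv(K).T*dep[...,None]
    return (d*[1,-1,-1])@R.T+np.array(c["origin"])
E
python3 - <<'E'
from h import *
for n in("top","side"):
    p,d=read_camera(n);cv2.imwrite(f"pics/{n}0.png",p[...,::-1]);np.savez(f"{n}0.npz",p=p,d=d);print(get_calibration(n))
print(monitor.observe(),robot.tcp_to_grasp)
E
```

```text
{'intrinsics': array([[398.53258048,   0.        , 271.62339844],
       [  0.        , 398.53258048, 211.0445058 ],
       [  0.        ,   0.        ,   1.        ]]), 'origin': array([0.47317219, 0.05963323, 1.385066  ]), 'orientation': array([ 6.95110883e-02,  5.31052903e-04, -1.55341069e+00])}
{'intrinsics': array([[387.21346579,   0.        , 276.18349774],
       [  0.        , 387.21346579, 209.79961443],
       [  0.        ,   0.        ,   1.        ]]), 'origin': array([0.81122449, 0.68685868, 1.28106582]), 'orientation': array([0.50931551, 0.00890545, 2.73942862])}
{'time': 0.1, 'qpos': array([ 1.13500402e+00,  3.42623166e-01,  1.52491010e+00, -6.79515618e-06,
        1.27540471e+00, -1.46012021e-01]), 'qvel': array([ 1.26421805e-03, -1.28957121e-03, -5.45467417e-05,  6.08718359e-04,
       -1.08390974e-03, -1.45118933e-03]), 'joint_efforts': array([ 3.27823000e-03, -4.31999052e+01, -2.44696695e+01,  7.23144226e-02,
        5.26514417e-02, -4.58274690e-05]), 'tool_pos': array([0.1498475 , 0.50278511, 0.22613395]), 'tool_rot': array([-3.14026070e+00, -1.89307708e-04,  2.85181423e+00]), 'contact_force': array([ 0.2313099 ,  0.7487249 , -0.05410412]), 'torque': array([-0.02277373, -0.00495631, -0.01598872]), 'grip_force': 0.0, 'opening': 0.0919518062473453} -0.0188
```

View pics/top0.png

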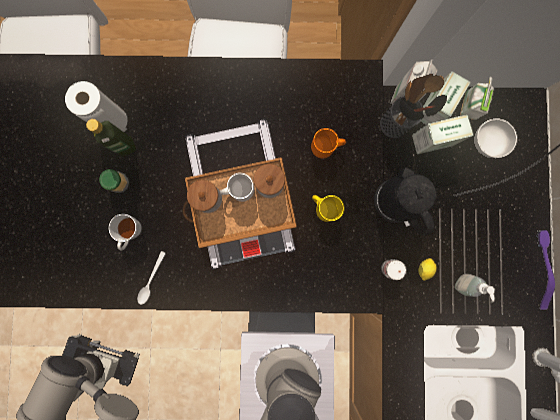

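View pics/side0.png

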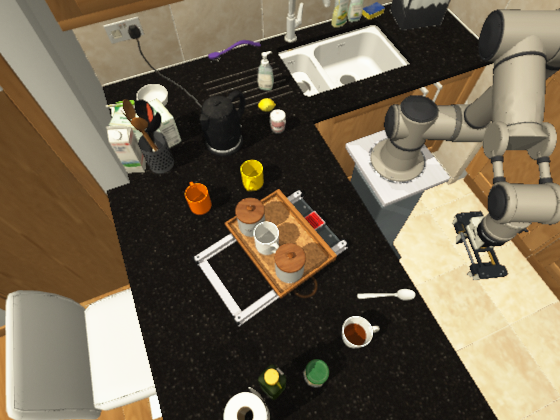

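The red pad is at top (250,247) and side (315,221). Other candidates are the red jar, top (395,269), and the orange and yellow mugs, top (326,143) and (329,208). None of those is a flat pad in front of the tray, so I choose (250,247) and check it in a crop.

```bash
sed -i 's/^import numpy as np, cv2/import numpy as np, cv2\nfrom scipy.spatial.transform import Rotation as Ro/; s/R=np.array(c\["orientation"\])/R=Ro.from_euler("xyz",c["orientation"]).as_matrix()/' h.py
python3 - <<'E'
from h import *
for n,(x,y) in(("top",(180,110)),("side",(190,180))):
    z=np.load(f"{n}0.npz");p,d=z["p"],z["d"];P=cloud(n,d)
    h=cv2.cvtColor(p,cv2.COLOR_RGB2HSV)
    m=((h[...,0]<6)|(h[...,0]>174))&(h[...,1]>170)&(h[...,2]>110)
    k,l,s,c=cv2.connectedComponentsWithStats(m.astype(np.uint8))
    for i in range(1,k):
        if s[i,4]>40:
            q=P[l==i];print(n,s[i],c[i],np.median(q,0).round(4),q.mean(0).round(4))
            cnt=cv2.findContours((l==i).astype(np.uint8),0,2)[0][0];print(cv2.minAreaRect(cv2.convexHull(P[cnt[:,0,1],cnt[:,0,0],:2].astype(np.float32))))
    # worktop check
    print("worktop z",np.median(P[265:285,200:205,2]) if n=="top" else np.median(P[330:340,200:240,2]))
    if n=="top":
        # tray top edge points z 0.066..0.086, within area
        mm=np.zeros(d.shape,bool);mm[110:275,175:305]=1
        wood=mm&(h[...,0]>5)&(h[...,0]<22)&(h[...,1]>80)&(P[...,2]>.055)&(P[...,2]<.09)
        wood=cv2.morphologyEx(wood.astype(np.uint8),cv2.MORPH_OPEN,np.ones((2,2)))>0
        print("tray",cv2.minAreaRect(P[wood][:,:2].astype(np.float32)),cv2.boxPoints(cv2.minAreaRect(P[wood][:,:2].astype(np.float32))))
        grey=mm&(h[...,1]<40)&(h[...,2]>130)&(P[...,2]>.015)&(P[...,2]<.036)
        r=cv2.minAreaRect(P[grey][:,:2].astype(np.float32));print("rails",r,cv2.boxPoints(r))
    if n=="top":
        cv2.imwrite("pics/crop0.png",cv2.resize(p[195:275,190:310,::-1],None,fx=6,fy=6,interpolation=cv2.INTER_CUBIC))
E
```

```text
top [242 240  18  17 193] [250.46632124 248.23834197] [0.4403 0.1324 0.0283] [0.44   0.1315 0.0282]
((0.4410915672779083, 0.13204257190227509), (0.04501008242368698, 0.055907122790813446), 12.502226829528809)
worktop z -0.0014718190083403693
tray ((0.5850936770439148, 0.16568157076835632), (0.2664167582988739, 0.3447907567024231), 13.22050952911377) [[ 0.41598904  0.30304328]
 [ 0.4948424  -0.0326095 ]
 [ 0.7541983   0.02831987]
 [ 0.67534494  0.36397263]]
rails ((0.6298056840896606, 0.17642876505851746), (0.4664222300052643, 0.27977317571640015), 13.145816802978516) [[ 0.37089163  0.25961033]
 [ 0.43452042 -0.01283124]
 [ 0.88871974  0.09324721]
 [ 0.82509094  0.36568877]]
side [305 212  18  17 152] [313.86184211 219.98026316] [0.438  0.1326 0.0292] [0.4406 0.1362 0.0374]
((0.4393482506275177, 0.13189087808132172), (0.04142889007925987, 0.05581972002983093), 13.317575454711914)
worktop z -0.0016246166943987284
```

View pics/crop0.png

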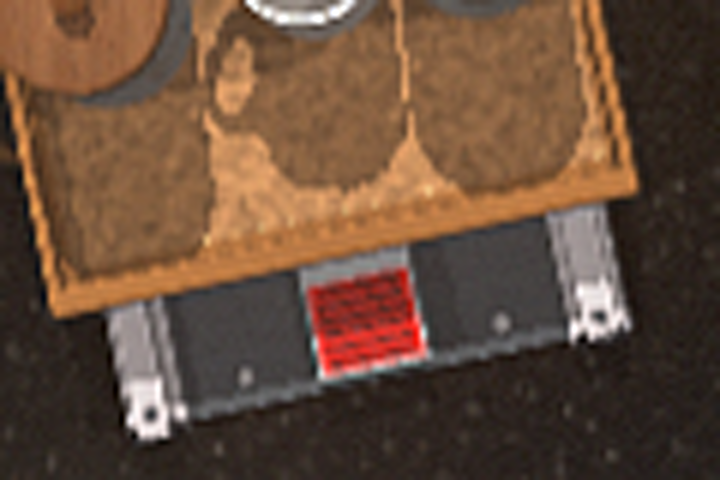

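The crop confirms the red ribbed pad at about top (250,248), in front of the wooden board. The board's front corners are at about top (199,248) and (296,227). The yaw is about 13.2°.

```bash
cat >> h.py <<'E'
def cast(n,u,v,z):
    c=get_calibration(n);R=Ro.from_euler("xyz",c["orientation"]).as_matrix();o=np.array(c["origin"])
    d=R@((np.linalg.inv(c["intrinsics"])@[u,v,1])*[1,-1,-1]);return o+d*(z-o[2])/d[2]
E
python3 - <<'E'
from h import *
yaw=np.radians(13.2);e=np.array([np.cos(yaw),np.sin(yaw)]);f=np.array([-e[1],e[0]])
O=np.array([.474,.140])
def s(p):return (np.array([(p[:2]-O)@e,(p[:2]-O)@f])*1000).round(1)
g=lambda a,b:(190+a/6-.4,195+b/6-.4)
for nm,a,b,z in[("frontL",55,318,.076),("frontR",637,192,.076),("frontL z34",55,318,.034),("frontR",637,192,.034),("padnearL",323,378,.03),("padnearR",425,355,.03),("padfarL",307,286,.03),("padfarR",408,267,.03),("railL",140,440,.026),("railLo",127,437,.026),("railR",625,332,.026)]:
    p=cast("top",*g(a,b),z);print(nm,p.round(4),s(p))
# front edge row profile in height via depth
z=np.load("top0.npz");P=cloud("top",z["d"])
for u in(225,250,275):
    for v in range(228,262,1):
        q=P[v,u];print(u,v,s(q)[0],round(q[2]*1000),z["p"][v,u])
    print()
E
```

```text
frontL [0.4403 0.2982 0.076 ] [  3.3 161.7]
frontR [ 0.5145 -0.0182  0.076 ] [   3.3 -163.3]
frontL z34 [0.4392 0.3058 0.034 ] [  4.  169.4]
frontR [ 0.5158 -0.0207  0.034 ] [   4. -166.]
padnearL [0.4081 0.1545 0.03  ] [-60.9  29.2]
padnearR [0.422  0.0973 0.03  ] [-60.4 -29.7]
padfarL [0.4596 0.1647 0.03  ] [-8.4 27.4]
padfarR [0.4713 0.1079 0.03  ] [-10.  -30.6]
railL [0.3713 0.2573 0.026 ] [-73.2 137.6]
railLo [0.3729 0.2647 0.026 ] [-70.  144.5]
railR [ 0.4367 -0.0155  0.026 ] [ -71.8 -142.9]
225 228 48.9 56 [118  85  59]
225 229 45.8 52 [138  97  65]
225 230 42.5 53 [186 132  90]
225 231 39.4 51 [192 137  92]
225 232 36.1 52 [198 139  90]
225 233 32.8 51 [213 152 100]
225 234 29.5 54 [217 153 101]
225 235 26.3 51 [198 135  81]
225 236 22.9 54 [189 122  66]
225 237 19.7 52 [197 128  72]
225 238 16.0 70 [199 132  77]
225 239 12.7 72 [188 121  68]
225 240 9.6 68 [193 125  71]
225 241 6.2 75 [180 114  66]
225 242 3.1 74 [115  78  60]
225 243 0.9 5 [63 64 67]
225 244 -2.5 5 [71 68 67]
225 245 -5.8 0 [70 67 66]
225 246 -9.2 1 [70 68 64]
225 247 -12.6 1 [72 67 67]
225 248 -16.0 -1 [70
[... 1619 characters left out ...]
 6 [70 65 64]
275 237 -15.4 3 [66 64 62]
275 238 -18.8 3 [68 66 65]
275 239 -22.2 4 [69 65 63]
275 240 -25.5 4 [71 68 67]
275 241 -29.0 -2 [71 68 65]
275 242 -32.3 1 [71 66 67]
275 243 -35.7 3 [70 67 69]
275 244 -39.1 0 [69 65 64]
275 245 -42.4 4 [66 65 65]
275 246 -45.7 6 [66 63 63]
275 247 -49.2 1 [59 57 56]
275 248 -52.5 2 [67 62 62]
275 249 -55.9 -1 [63 58 57]
275 250 -59.2 4 [76 73 76]
275 251 -62.5 5 [95 95 96]
275 252 -65.9 3 [108 108 110]
275 253 -69.2 5 [93 95 94]
275 254 -72.9 -3 [33 17 15]
275 255 -76.2 -1 [41 30 24]
275 256 -79.7 -5 [40 30 25]
275 257 -83.0 -3 [42 34 31]
275 258 -86.2 1 [41 34 28]
275 259 -89.7 -2 [50 39 36]
275 260 -93.0 -1 [50 40 34]
275 261 -96.5 -4 [46 34 30]
```

Call:
{"name": "send_rows", "arguments": {"targets": [{"translation": [-2,-1.4,0],"spin": -5,"jaw": 0},{"translation": [-5,-3.5,0],"spin": -11,"jaw": 0},{"translation": [-8.5,-6,0],"spin": -18,"jaw": 0},{"translation": [-12,-8.3,0],"spin": -25,"jaw": 0},{"translation": [-15.5,-10.8,0],"spin": -29.8,"jaw": 0}]}}

```text
time: 0.6
tool_pos: [0.2683, 0.354, 0.2265]
tool_rot: [-3.141, -0.0, -2.906]
contact_force: [0.9, 0.4, 0.9]
opening: 0.0568
grip_force: 0.0
```

Call:
{"name": "send_rows", "arguments": {"targets": [{"translation": [-1.7,-3.6,0],"spin": 0,"jaw": 0},{"translation": [-3.6,-7.5,0],"spin": 0,"jaw": 0},{"translation": [-5.5,-11.5,0],"spin": 0,"jaw": 0},{"translation": [-7.4,-15.5,0],"spin": 0,"jaw": 0},{"translation": [-9.3,-19.5,0],"spin": 0,"jaw": 0}]}}

```text
time: 1.1
tool_pos: [0.4034, 0.1851, 0.2266]
tool_rot: [3.141, -0.0, -2.911]
contact_force: [0.0, 0.9, 0.3]
opening: 0.0165
grip_force: 0.0
```

Call:
{"name": "send_rows", "arguments": {"targets": [{"translation": [-1.5,-3,2],"spin": 0,"jaw": 0},{"translation": [-2.5,-5,5],"spin": 0,"jaw": 0},{"translation": [-2.9,-6.1,8],"spin": 0,"jaw": 0},{"translation": [-2.9,-6.1,11],"spin": 0,"jaw": 0},{"translation": [-2.9,-6.1,13],"spin": 0,"jaw": 0}]}}

```text
time: 1.6
tool_pos: [0.444, 0.1332, 0.0945]
tool_rot: [3.141, -0.003, -2.913]
contact_force: [-0.7, -0.3, -0.6]
opening: 0.0005
grip_force: 0.0
```

Run:
```python
from h import *
for n in("top","side"):
    p,d=read_camera(n);np.savez(f"{n}1.npz",p=p,d=d)
    a=p[160:300,170:310] if n=="top" else p[150:290,250:390]
    globals()[n]=cv2.resize(a[...,::-1],None,fx=2.8,fy=2.8,interpolation=cv2.INTER_CUBIC)
cv2.imwrite("pics/app.png",np.hstack([top,side]))
o=monitor.observe();t=o["tool_pos"];yaw=np.radians(13.2);e=np.array([np.cos(yaw),np.sin(yaw)]);f=np.array([-e[1],e[0]])
print(t,o["tool_rot"],o["contact_force"],o["opening"],(t[:2]-[.474,.140])@e,(t[:2]-[.474,.140])@f)
```

```text
[0.4428348  0.13348323 0.09416808] [ 3.14084152 -0.00635847 -2.91179254] [-0.23000156  0.22491595  0.73965504] 0.0005736781970486559 -0.03182989312851033 0.0007720132623273016
```

View pics/app.png

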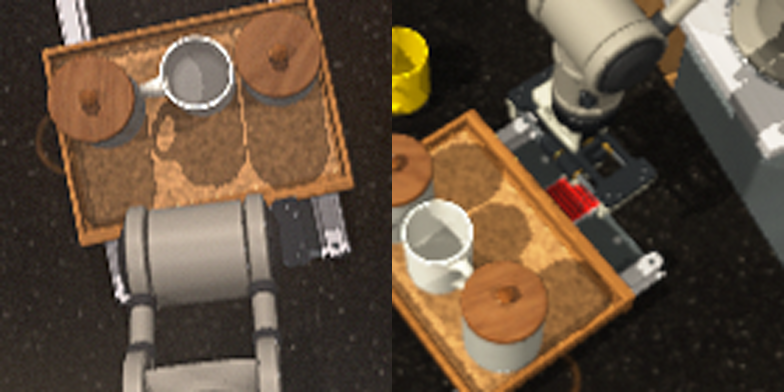

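The gripper is lined up just behind the red pad (right crop, about (572,200)), with the body parallel to the board and the canisters clear. I'll lower it and press.

Call:
{"name": "send_rows", "arguments": {"targets": [{"translation": [0,0,1.5],"spin": 0,"jaw": 0},{"translation": [0,0,3.5],"spin": 0,"jaw": 0},{"translation": [0,0,5],"spin": 0,"jaw": 0},{"translation": [0,0,5.8],"spin": 0,"jaw": 0},{"translation": [0,0,6],"spin": 0,"jaw": 0}]}}

```text
time: 2.2
tool_pos: [0.445, 0.1341, 0.0368]
tool_rot: [3.141, -0.0, -2.911]
contact_force: [0.0, -0.1, 0.5]
opening: 0.0002
grip_force: 0.0
```

Call:
{"name": "send_rows", "arguments": {"targets": [{"translation": [0,0,0.4],"spin": 0,"jaw": 0},{"translation": [0,0,0.8],"spin": 0,"jaw": 0},{"translation": [0,0,1.2],"spin": 0,"jaw": 0},{"translation": [0,0,1.4],"spin": 0,"jaw": 0},{"translation": [0,0,1.4],"spin": 0,"jaw": 0}]}}

```text
time: 2.7
tool_pos: [0.4456, 0.1341, 0.023]
tool_rot: [-3.142, 0.002, -2.911]
contact_force: [1.2, 1.0, 4.6]
opening: -0.0001
grip_force: 2.6
```

Call:
{"name": "send_rows", "arguments": {"targets": [{"translation": [0,0,0.2],"spin": 0,"jaw": 0},{"translation": [0,0,0.4],"spin": 0,"jaw": 0},{"translation": [0,0,0.5],"spin": 0,"jaw": 0},{"translation": [0,0,0.5],"spin": 0,"jaw": 0},{"translation": [0,0,0.5],"spin": 0,"jaw": 0}]}}

```text
time: 3.2
tool_pos: [0.4456, 0.1341, 0.0183]
tool_rot: [-3.142, 0.002, -2.911]
contact_force: [0.3, 0.4, 7.1]
opening: 0.0004
grip_force: 3.3
```

Call:
{"name": "send_rows", "arguments": {"targets": [{"translation": [0,0,0.1],"spin": 0,"jaw": 0},{"translation": [0,0,0.15],"spin": 0,"jaw": 0},{"translation": [0,0,0.2],"spin": 0,"jaw": 0},{"translation": [0,0,0.2],"spin": 0,"jaw": 0},{"translation": [0,0,0.2],"spin": 0,"jaw": 0}]}}

```text
time: 3.7
tool_pos: [0.4456, 0.1341, 0.0164]
tool_rot: [-3.142, 0.002, -2.911]
contact_force: [0.3, 0.3, 7.5]
opening: 0.0005
grip_force: 3.6
```

Call:
{"name": "send_rows", "arguments": {"targets": [{"translation": [-0.3,0,0],"spin": 0,"jaw": 0},{"translation": [-0.7,0,0],"spin": 0,"jaw": 0},{"translation": [-1.1,0,0],"spin": 0,"jaw": 0},{"translation": [-1.5,0,0],"spin": 0,"jaw": 0},{"translation": [-1.8,0,0],"spin": 0,"jaw": 0}]}}

```text
time: 4.2
tool_pos: [0.4577, 0.1372, 0.0161]
tool_rot: [3.141, -0.01, -2.911]
contact_force: [-13.9, -3.8, 20.3]
opening: 0.0005
grip_force: 9.9
```

Call:
{"name": "send_rows", "arguments": {"targets": [{"translation": [-0.2,0,0],"spin": 0,"jaw": 0},{"translation": [-0.4,0,0],"spin": 0,"jaw": 0},{"translation": [-0.6,0,0],"spin": 0,"jaw": 0},{"translation": [-0.8,0,0],"spin": 0,"jaw": 0},{"translation": [-1.0,0,0],"spin": 0,"jaw": 0}]}}

```text
time: 4.7
tool_pos: [0.4653, 0.1391, 0.016]
tool_rot: [3.141, -0.015, -2.91]
contact_force: [-22.4, -8.1, 31.9]
opening: 0.0004
grip_force: 16.8
```

Run:
```python
from h import *
yaw=np.radians(13.2);e=np.array([np.cos(yaw),np.sin(yaw)]);f=np.array([-e[1],e[0]]);O=np.array([.474,.140])
p,d=read_camera("top");np.savez("top2.npz",p=p,d=d)
P0=cloud("top",np.load("top0.npz")["d"]);P=cloud("top",d)
def front(P):   # points of board top, at far right/left of gripper
    S=(P[...,:2]-O)@np.stack([e,f],1);m=(P[...,2]>.066)&(P[...,2]<.086)&(S[...,0]>-5)&(S[...,0]<45)&(S[...,1]<-105)&(S[...,1]*1>-150*1) if 0 else (P[...,2]>.066)&(P[...,2]<.084)&(S[...,0]>-.02)&(S[...,0]<.06)&(S[...,1]<-.11)&(S[...,1]>-.15)
    return np.percentile(S[m][:,0],[2,10,50]).round(4),m.sum()
print(front(P0),front(P))
p2,d2=read_camera("side");np.savez("side2.npz",p=p2,d=d2)
cv2.imwrite("pics/s2.png",np.hstack([cv2.resize(a[...,::-1],None,fx=2.8,fy=2.8,interpolation=cv2.INTER_CUBIC) for a in(p[160:300,170:310],p2[150:290,250:390])]))
o=monitor.observe();print(o["tool_pos"],o["tool_rot"],o["contact_force"],o["torque"],((o["tool_pos"][:2]-O)@e))
```

```text
(array([0.0018, 0.0028, 0.0092]), np.int64(61)) (array([0.0022, 0.0033, 0.0095]), np.int64(59))
[0.46566111 0.13914155 0.01599864] [ 3.14104592 -0.01382811 -2.91051345] [-19.13428388  -6.34965029  27.23722837] [-1.08371396  3.3708444  -0.04944339] -0.008314595947433815
```

View pics/s2.png

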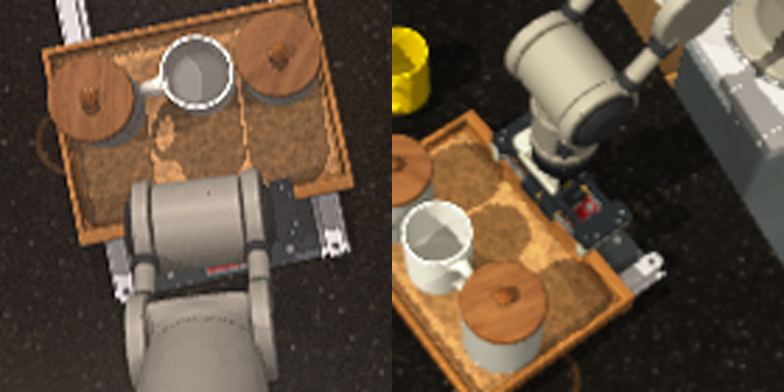

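The tray hasn't moved (front still about 3 mm). The tip is jamming on the tongue's hard stop through friction, with Fx/Fz about 0.7. I'll ease off the pressure while staying more than 8 mm down.

Call:
{"name": "send_rows", "arguments": {"targets": [{"translation": [0,0,-0.1],"spin": 0,"jaw": 0},{"translation": [0,0,-0.2],"spin": 0,"jaw": 0},{"translation": [0,0,-0.2],"spin": 0,"jaw": 0},{"translation": [0,0,-0.2],"spin": 0,"jaw": 0},{"translation": [0,0,-0.2],"spin": 0,"jaw": 0}]}}

```text
time: 5.3
tool_pos: [0.4696, 0.14, 0.0176]
tool_rot: [3.141, -0.005, -2.911]
contact_force: [-5.6, -1.3, 7.9]
opening: 0.0003
grip_force: 4.4
```

Call:
{"name": "send_rows", "arguments": {"targets": [{"translation": [-0.2,0,0],"spin": 0,"jaw": 0},{"translation": [-0.4,0,0],"spin": 0,"jaw": 0},{"translation": [-0.6,0,0],"spin": 0,"jaw": 0},{"translation": [-0.8,0,0],"spin": 0,"jaw": 0},{"translation": [-1.0,0,0],"spin": 0,"jaw": 0}]}}

```text
time: 5.8
tool_pos: [0.4794, 0.1423, 0.0175]
tool_rot: [3.141, -0.006, -2.911]
contact_force: [-6.1, -2.2, 6.6]
opening: 0.0006
grip_force: 4.5
```

Call:
{"name": "send_rows", "arguments": {"targets": [{"translation": [-0.2,0,0],"spin": 0,"jaw": 0},{"translation": [-0.5,0,0],"spin": 0,"jaw": 0},{"translation": [-0.8,0,0],"spin": 0,"jaw": 0},{"translation": [-1.1,0,0],"spin": 0,"jaw": 0},{"translation": [-1.3,0,0],"spin": 0,"jaw": 0}]}}

```text
time: 6.3
tool_pos: [0.4922, 0.1453, 0.0175]
tool_rot: [3.141, -0.005, -2.911]
contact_force: [-5.8, -1.5, 6.8]
opening: 0.0006
grip_force: 4.5
```

```bash
cat >> h.py <<'E'
def tray():
    yaw=np.radians(13.2);e=np.array([np.cos(yaw),np.sin(yaw)]);f=np.array([-e[1],e[0]]);O=np.array([.474,.140])
    r=[]
    p,d=read_camera("top")
    for D in(np.load("top0.npz")["d"],d):
        P=cloud("top",D);S=(P[...,:2]-O)@np.stack([e,f],1)
        m=(P[...,2]>.066)&(P[...,2]<.084)&(S[...,0]>-.02)&(S[...,0]<.19)&(abs(S[...,1]+.13)<.02)
        r.append(np.percentile(S[m][:,0],[2,10]).round(4))
    o=monitor.observe();print("front",r,"tcp",((o["tool_pos"][:2]-O)@e).round(4),o["tool_pos"].round(4),o["contact_force"].round(1),o["time"])
    return p
E
python3 -c "
from h import *
tray()"
```

```text
front [array([0.0018, 0.003 ]), array([0.0292, 0.0304])] tcp 0.0193 [0.4926 0.1454 0.0175] [-5.3 -0.4  5.8] 6.35
```

The tray is moving with the fingers and is now about 30 mm in. I'll go on past 32 mm while still pressing.

Call:
{"name": "send_rows", "arguments": {"targets": [{"translation": [-0.3,0,0],"spin": 0,"jaw": 0},{"translation": [-0.6,0,0],"spin": 0,"jaw": 0},{"translation": [-0.9,0,0],"spin": 0,"jaw": 0},{"translation": [-1.2,0,0],"spin": 0,"jaw": 0},{"translation": [-1.3,0,0],"spin": 0,"jaw": 0}]}}

```text
time: 6.85
tool_pos: [0.5051, 0.1482, 0.0175]
tool_rot: [3.141, -0.005, -2.911]
contact_force: [-6.4, -1.7, 8.9]
opening: 0.0002
grip_force: 4.6
```

```bash
python3 -c "
from h import *
tray()"
```

```text
front [array([0.0018, 0.003 ]), array([0.0422, 0.0434])] tcp 0.0322 [0.5052 0.1482 0.0175] [-6.1 -1.   6.7] 6.9
```

The board is about 43 mm in, past the pins. I'll lift off the tongue to mid-board height and push on.

Call:
{"name": "send_rows", "arguments": {"targets": [{"translation": [0.3,0,0],"spin": 0,"jaw": 0},{"translation": [0.4,0,-1],"spin": 0,"jaw": 0},{"translation": [0.4,0,-2.2],"spin": 0,"jaw": 0},{"translation": [0.4,0,-3.4],"spin": 0,"jaw": 0},{"translation": [0.4,0,-3.6],"spin": 0,"jaw": 0}]}}

```text
time: 7.4
tool_pos: [0.5039, 0.1477, 0.0554]
tool_rot: [-3.141, 0.002, -2.911]
contact_force: [-0.4, -0.3, -0.4]
opening: 0.0004
grip_force: 0.0
```

Call:
{"name": "send_rows", "arguments": {"targets": [{"translation": [-0.3,0,0],"spin": 0,"jaw": 0},{"translation": [-0.8,0,0],"spin": 0,"jaw": 0},{"translation": [-1.5,0,0],"spin": 0,"jaw": 0},{"translation": [-2.3,0,0],"spin": 0,"jaw": 0},{"translation": [-3.1,0,0],"spin": 0,"jaw": 0}]}}

```text
time: 7.9
tool_pos: [0.5339, 0.1549, 0.0532]
tool_rot: [3.141, -0.001, -2.911]
contact_force: [-1.6, -0.4, -0.6]
opening: 0.0004
grip_force: 1.2
```

Call:
{"name": "send_rows", "arguments": {"targets": [{"translation": [-0.8,0,0],"spin": 0,"jaw": 0},{"translation": [-1.6,0,0],"spin": 0,"jaw": 0},{"translation": [-2.4,0,0],"spin": 0,"jaw": 0},{"translation": [-3.2,0,0],"spin": 0,"jaw": 0},{"translation": [-4.0,0,0],"spin": 0,"jaw": 0}]}}

```text
time: 8.4
tool_pos: [0.573, 0.164, 0.0536]
tool_rot: [3.142, -0.0, -2.911]
contact_force: [-2.2, 0.2, -0.9]
opening: 0.0003
grip_force: 1.2
```

```bash
python3 -c "
from h import *
tray()"
```

```text
front [array([0.0018, 0.003 ]), array([0.1116, 0.1125])] tcp 0.1036 [0.5747 0.1643 0.0539] [ 0.8 -0.  -0. ] 8.45
```

Call:
{"name": "send_rows", "arguments": {"targets": [{"translation": [-0.5,0,0],"spin": 0,"jaw": 0},{"translation": [-1.1,0,0],"spin": 0,"jaw": 0},{"translation": [-1.7,0,0],"spin": 0,"jaw": 0},{"translation": [-2.3,0,0],"spin": 0,"jaw": 0},{"translation": [-2.8,0,0],"spin": 0,"jaw": 0}]}}

```text
time: 8.95
tool_pos: [0.6005, 0.1704, 0.054]
tool_rot: [-3.142, 0.001, -2.911]
contact_force: [-1.8, -0.1, 1.8]
opening: 0.0004
grip_force: 1.1
```

Call:
{"name": "send_rows", "arguments": {"targets": [{"translation": [-0.3,0,0],"spin": 0,"jaw": 0},{"translation": [-0.6,0,0],"spin": 0,"jaw": 0},{"translation": [-0.9,0,0],"spin": 0,"jaw": 0},{"translation": [-1.1,0,0],"spin": 0,"jaw": 0},{"translation": [-1.2,0,0],"spin": 0,"jaw": 0}]}}

```text
time: 9.45
tool_pos: [0.6087, 0.1724, 0.0537]
tool_rot: [3.142, -0.007, -2.911]
contact_force: [-13.9, -4.6, 10.7]
opening: 0.0008
grip_force: 7.6
```

A force of about 15 N with the TCP at about 139 mm means the tray is at its stops. I'll back off and lift clear.

Call:
{"name": "send_rows", "arguments": {"targets": [{"translation": [0.7,0,0],"spin": 0,"jaw": 0},{"translation": [1.5,0,0],"spin": 0,"jaw": 0},{"translation": [2.5,0,-0.8],"spin": 0,"jaw": 0},{"translation": [3.8,0,-2.5],"spin": 0,"jaw": 0},{"translation": [5,0,-5],"spin": 0,"jaw": 0}]}}

```text
time: 9.95
tool_pos: [0.5611, 0.1613, 0.1035]
tool_rot: [3.141, -0.002, -2.911]
contact_force: [0.3, -0.3, -0.5]
opening: 0.0006
grip_force: 0.0
```

Call:
{"name": "send_rows", "arguments": {"targets": [{"translation": [3,0,-2],"spin": 0,"jaw": 0},{"translation": [6,0,-5],"spin": 0,"jaw": 0},{"translation": [9,0,-8],"spin": 0,"jaw": 0},{"translation": [11,0,-10],"spin": 0,"jaw": 0},{"translation": [12,0,-11],"spin": 0,"jaw": 0}]}}

```text
time: 10.45
tool_pos: [0.4449, 0.134, 0.2162]
tool_rot: [-3.141, 0.004, -2.911]
contact_force: [1.2, 0.3, -0.2]
opening: 0.0006
grip_force: 0.0
```

```bash
python3 -c "
from h import *
p=tray()
q,d=read_camera('side');P=cloud('side',d);h=cv2.cvtColor(q,cv2.COLOR_RGB2HSV)
m=((h[...,0]<6)|(h[...,0]>174))&(h[...,1]>170)&(h[...,2]>110);m[:190]=0;m[260:]=0
print('pad',np.median(P[m],0),m.sum())
cv2.imwrite('pics/end.png',np.hstack([cv2.resize(a[...,::-1],None,fx=2.5,fy=2.5) for a in(p[110:270,170:330],q[140:300,200:360])]))"
```

```text
front [array([0.0018, 0.003 ]), array([0.1483, 0.1488])] tcp -0.0299 [0.4447 0.134  0.2168] [0.5 0.5 2. ] 10.5
pad [0.440482   0.13280797 0.02969442] 167
```

View pics/end.png

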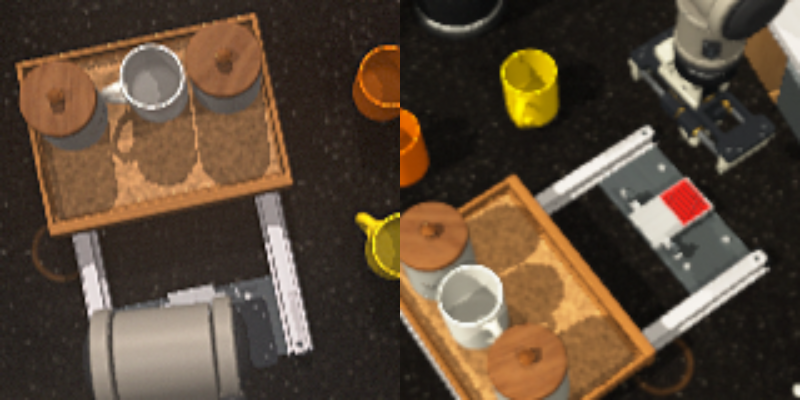

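The picture shows the tray home (front board about 149 mm in, within measurement error), and the catch has sprung up, with the pad at z = 0.030 and right-crop (688,202). Both canisters and the mug are standing on the tray, and the hand is clear.

```bash
python3 -c "
from h import *
print(job.hand_in())"
```

```text
the job is handed in; nothing more can be done
None
```

The tray is pushed fully home against its stops, the catch has sprung back up, both canisters and the mug are still standing on it, and the job is handed in.

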